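# Check two tube adapter sleeves on a gauge pin and sort them

### The job

Check the two grey adapter sleeves one at a time: lower the sleeve onto the steel gauge pin, straight down, until it rests on the gauge's base or will go no further, hold it there a moment, then take it off and sort it before you touch the other one. A sleeve that goes fully down to the base is good and is left standing upright in the rectangular tray; one that sticks partway is put in the round tub. Leave the other small things on the table where they are.

Things in the scene. Friction and masses are not known exactly. Their poses are not given: they have to be found in the camera images.
- gauge: fixed fit gauge: dark steel disc base, 84 mm across and 12 mm thick, with a bright steel pin standing upright at its centre. The pin is 18 mm across, rises 52 mm above the base and its last 8 mm taper to 9 mm across. Origin: centre of the base's underside, on the table; z up.
- gauge_seat (a point): point on the pin's axis at the top face of the base (12 mm above the table), where the lower end of a good sleeve comes to rest; z up. A sleeve that is too narrow inside stops with its lower end some 27 mm above it.
- gauge_tip (a point): centre of the pin's tip, 64 mm above the table
- sleeve_a: light grey plastic adapter sleeve: a straight tube, outside 30 mm across, 60 mm tall, 35 g or so, standing upright and loose on the table; the bore at both ends is 21 mm, but it may be narrower (15 mm) inside, from 20 mm above the lower end, which only trying it on the pin shows. Origin: centre of its lower end; z runs along its axis, up.
- sleeve_b: light grey plastic adapter sleeve: a straight tube, outside 30 mm across, 60 mm tall, 35 g or so, standing upright and loose on the table; the bore at both ends is 21 mm, but it may be narrower (15 mm) inside, from 20 mm above the lower end, which only trying it on the pin shows. Origin: centre of its lower end; z runs along its axis, up.
- tray: fixed off-white rectangular tray, 150 mm (x) by 120 mm (y), 24 mm high, open at the top, walls and floor 4 to 5 mm thick; for good sleeves. Origin: centre of its underside, on the table; axes along its sides, z up. It and the tub may be either side of the gauge.
- tub: fixed off-white round open tub, 128 mm across at the rim, 45 mm high, wall 4 mm; for sleeves that stick. Origin: centre of its underside, on the table; z up.
- tub_in (a point): centre of the tub's inner floor, 5 mm above the table; the floor is 116 mm across
- marker: bystander: white marker pen with a black cap, about 122 mm long, lying on the table; origin under the middle of its barrel
- jar: bystander: small amber glass jar, 38 mm across, 45 mm tall; origin at its underside
- cup: bystander: small clear sample cup with a grey lid, 44 mm across, 42 mm tall; origin at its underside
- timer: bystander: flat white bench timer, 62 by 62 by 18 mm; origin at its underside
- cassettes: bystander: stack of three white test cassettes, 70 by 24 by 18 mm; origin at its underside
Mind the look-alikes: they are no part of the job. What is shaped like the sleeve_a but green is not meant.

How it is judged:
By the outcome, as a careful person would: the job done as asked, in the order asked, and still so for the second after the job is handed in, with the robot touching nothing.
It also fails if it takes over 66 s, if anything falls off the work surface, if the arm or the gripper's body presses on something with over 40 N, if the wrist force passes 120 N, or if a joint passes its speed limit or range.

### The arm

A 6-joint arm with a two-finger parallel gripper is mounted at the origin on the work surface. World frame = base frame: x ahead of the robot, y to its left, z up, the work surface at z = 0. Lengths are in m, angles in rad, forces in N, time in s.
With the tool pointing down it reaches from about 0.425 to 0.95 m from the base axis. Payload 3.5 kg.
Tool frame: the origin (TCP) lies on the centre line of the jaws, within the pads' length; the fingertips stand 19 mm ahead of it and the grasp point (between the pads) is the TCP; z points along the fingers, y is the line along which they close (so a half turn about z gives the same grasp; the last joint's range is limited). The gripper opens to 85 mm and grips with 20 to 120 N. Pads are 22 mm wide; open, the fingers measure 114 mm over their backs; the gripper's body (76 mm by 85 mm) begins 54 mm behind the grasp point. The pads swing forward as they close: fully open they stand 13 mm farther back than shut.
Start: joints at [0.996, 0.286, 1.577, -0, 1.279, -0.15], TCP at [0.278, 0.615, 0.25] pointing down, gripper open.
Joint ranges: [-2.77, 2.77], [-0.9, 2.22], [0.21, 2.48], [-1.53, 4.67], [0.24, 2.81], [-2.84, 2.84]. Speed limits (rad/s): [2.79, 2.79, 3.14, 3.14, 3.14, 3.14].

### API

Orientations are given as a unit quaternion [x, y, z, w].
In Python, from plant import ctrl, imaging gives the robot as it stands. The module is installed in compiled form; this text tells all that it offers.
- The arm moves only by the shell command python3 -m handwheel 'ROWS' [OPENING] [FORCE]. ROWS is JSON, one flat list of numbers, 6 for each row, row after row: the shift along the world's x, y, z in units of 150 mm (1.0 is 150 mm), then the turn, a rotation vector about the world's x, y, z in units of 90 degrees (1.0 is 90 degrees). In form: [tx, ty, tz, rx, ry, rz, tx, ty, tz, rx, ry, rz, ...]. A call has 1 to 5 rows; each row shifts and turns the commanded pose from where the row before left it; what a row does not reach is not made up. A row lasts 1/12 s, in which the tool goes at most 41.7 mm and 7.16 degrees, less where a joint would pass 70% of its speed; a pose out of reach is approached as far as the arm can. A call with a number of a shift or a turn outside -1 to 1 is refused whole. A call with a gripper value outside its range is refused whole. OPENING is the opening, from 0 (shut) to 1 (fully open), set as the call begins (- or left out, the last holds). The fingers move at their own pace and stop on an object; FORCE is the grip in N (left out, the last holds). Time passes only in rows, so rows that do not move let the fingers close. It gives the time, the measured TCP pose, the force, the opening and the grip force at its end, in the units of the state.
- ctrl.get_state(): the state, without advancing time (a new reading comes with each control period).
- imaging.read_camera(name): name is "side" or "top"; returns (picture, depth): 384x512x3 uint8, blue, green, red; 384x512 float32, m along the optical axis (not along the pixel's ray), 0 where there is no reading.
- imaging.get_calibration(name): a dict with "fovy" (degrees; the focal length in pixels is half the picture's height over the tangent of half this angle, whatever the lens; pixels are square), "cx", "cy" (the principal point, pixels), "R" (3x3) and "t" (3): a world point X has camera coordinates R X + t. Camera axes: x right, y down, z forward; pixel columns grow to the right and rows downward; lengths in m; the calibration is good to about 2 mm. A picture is of the moment at which its call begins. get_calibration takes no time and is no camera call.
- ctrl.sign_off(): hands the job in; it is judged then, once.
The state is a dict: "time": time; "qpos": joint angles; "dq": joint speeds; "joint_efforts": joint torques, N m; "eef_pos": TCP position; "tcp_rot": TCP orientation; "contact_force": force on the tool from outside, world axes, zero at the start; "wrist_torque": the same for the moment, N m; "opening": opening from 0.0 (shut) to 1.0 (fully open); "finger_force": force on a finger pad.
Only numpy, scipy, OpenCV 4.12 (cv2) and the standard library are available. Lean on these libraries where they do the work, as an engineer would, in place of code of your own. Each camera call takes 0.05 s, during which the arm holds its last target. There are 200 camera calls.

## Working session

There is one attempt and no reset: what is moved stays moved. The work goes in short steps, Python scripts to look and compute and a shell command to move; the robot and the scene stay as the last step left them, time stands still between calls to the robot, and variables do not carry over. Pictures are saved under pics/ and viewed, at most 10 in all, crops included, and the job is handed in when it is done.

```bash
mkdir -p pics; cat > h.py <<'E'
import numpy as np, cv2
from plant import ctrl, imaging
def shot(n,f):
    p,d=imaging.read_camera(n); cv2.imwrite(f'pics/{f}.png',p); np.save(f'pics/{f}.npy',d); return p,d
def cam(n):
    c=imaging.get_calibration(n); f=192/np.tan(np.radians(c['fovy'])/2)
    return f,c['cx'],c['cy'],np.array(c['R']),np.array(c['t'])
def ray(n,u,v,z):
    f,cx,cy,R,t=cam(n); o=-R.T@t; d=R.T@np.array([(u-cx)/f,(v-cy)/f,1]); return o+d*(z-o[2])/d[2]
def proj(n,X):
    f,cx,cy,R,t=cam(n); c=R@np.array(X)+t; return c[0]/c[2]*f+cx,c[1]/c[2]*f+cy
def cloud(n,d):
    f,cx,cy,R,t=cam(n); v,u=np.mgrid[:384,:512]
    P=np.stack([(u-cx)/f*d,(v-cy)/f*d,d],-1); return (P-t)@R
E
python3 - <<'E'
from h import *
for n in('top','side'):
    shot(n,n+'0'); c=imaging.get_calibration(n); print(n,c['fovy'],-np.array(c['R']).T@c['t'])
print(ctrl.get_state())
E
```

```text
top 43.34684405699028 [ 0.36225109 -0.00863589  1.18790736]
side 50.60718072254131 [ 0.43295446 -0.67341557  0.69450117]
{'time': 0.1, 'qpos': array([ 9.96001695e-01,  2.87103191e-01,  1.57805900e+00,  1.98921275e-05,
        1.27860383e+00, -1.50018192e-01]), 'dq': array([-0.00062116, -0.00144203, -0.00637021,  0.00187375,  0.00112653,
       -0.00044296]), 'joint_efforts': array([ 1.79978921e-03, -4.07299554e+01, -2.93697202e+01, -8.17527166e-05,
        3.40861683e-03,  2.97484362e-06]), 'eef_pos': array([0.27784858, 0.61454274, 0.24905267]), 'tcp_rot': array([ 2.10797742e-01,  9.77529095e-01, -1.01272672e-03, -3.94160852e-04]), 'contact_force': array([ 0.12009665, -0.6507073 ,  0.19753217]), 'wrist_torque': array([-0.01447005,  0.01830317,  0.01575127]), 'finger_force': 0.0, 'opening': 0.9990650125530941}
```

View pics/top0.png

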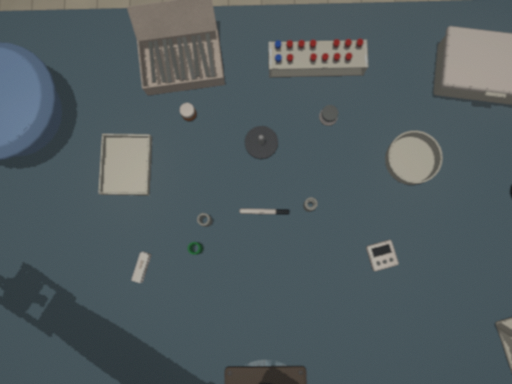

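View pics/side0.png

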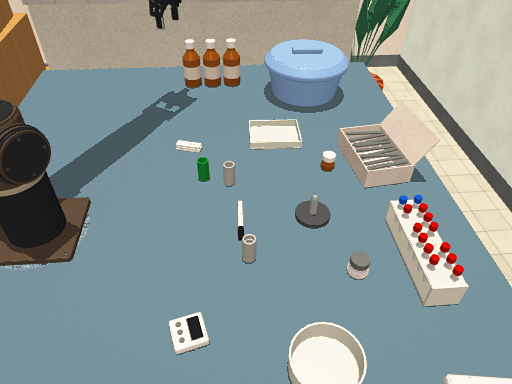

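Top view: grey tubes at (204,219) and (311,204), a green look-alike at (196,248). The gauge is at (261,141), the tray at (125,164) and the tub at (414,158). The grey ones fit the description and the green one is excluded, so I'll measure and confirm in a crop.

```bash
python3 - <<'E'
from h import *
np.set_printoptions(precision=4,suppress=True)
for n in('top','side'):
    d=np.load(f'pics/{n}0.npy'); P=cloud(n,d)
    z0=P[...,2]
    print(n,'table z',np.median(z0[(abs(z0)<.02)&(d>0)]), 'valid',(d>0).mean())
    # coarse guess from top by ray
    for nm,uv,zt,r in(('L',(204,219),.06,.015),('R',(311,204),.06,.015),('green',(196,248),.06,.015),('tip',(262,138),.064,.005),('base',(261,143),.012,.042),('tray',(125,164),.024,.08),('tub',(414,158),.045,.064),('marker',(265,211),.01,.06),('cup',(329,115),.042,.022),('jar',(188,110),.045,.02)):
        g=ray('top',*uv,zt)
        m=(np.hypot(P[...,0]-g[0],P[...,1]-g[1])<r+.025)&(abs(z0-zt)<.005)&(d>0)
        q=P[m]
        if len(q)<3: print(nm,g[:2],len(q)); continue
        mid=(q.max(0)+q.min(0))/2
        print(nm,'ray',g[:2],'n',len(q),'mean',q.mean(0),'mid',mid,'ext',np.ptp(q,0)[:2])
    p=cv2.imread(f'pics/{n}0.png')
    c=p[180:270,170:340] if n=='top' else p[140:280,150:320]
    cv2.imwrite(f'pics/crop_{n}.png',cv2.resize(c,None,fx=4,fy=4,interpolation=cv2.INTER_CUBIC))
a=cv2.imread('pics/crop_top.png')
E
```

```text
top table z -0.00019346702182166138 valid 0.9959513346354166
L ray [0.4398 0.1361] n 67 mean [0.4398 0.1391 0.0593] mid [0.44  0.139 0.06 ] ext [0.0283 0.0283]
R ray [ 0.4717 -0.1147] n 65 mean [ 0.4733 -0.1125  0.0596] mid [ 0.474  -0.1127  0.0599] ext [0.0281 0.0281]
green ray [0.3726 0.1546] n 65 mean [0.3732 0.1612 0.0591] mid [0.3727 0.1617 0.0592] ext [0.0277 0.028 ]
tip ray [ 0.6305 -0.0021] n 23 mean [0.6334 0.0032 0.0625] mid [0.6342 0.0039 0.0632] ext [0.0147 0.012 ]
base ray [0.6303 0.0009] n 777 mean [0.6322 0.0016 0.0116] mid [ 0.6243 -0.0028  0.012 ] ext [0.1015 0.0921]
tray ray [0.5801 0.3361] n 384 mean [0.5823 0.3407 0.0228] mid [0.5813 0.34   0.0238] ext [0.1528 0.1241]
tub ray [ 0.5803 -0.3645] n 321 mean [ 0.586  -0.3685  0.0444] mid [ 0.5846 -0.3662  0.045 ] ext [0.1254 0.1285]
marker ray [ 0.4609 -0.0068] n 277 mean [ 0.4622 -0.0057  0.0103] mid [ 0.4634 -0.0041  0.01  ] ext [0.1594 0.137 ]
cup ray [ 0.6904 -0.1657] n 207 mean [ 0.6964 -0.167   0.0417] mid [ 0.6967 -0.1671  0.0418] ext [0.0399 0.0371]
jar ray [0.708  0.1781] n 151 mean [0.7093 0.1828 0.0444] mid
[... 497 characters left out ...]
-0.0009  0.0623] ext [0.0116 0.0105]
base ray [0.6303 0.0009] n 611 mean [ 0.6318 -0.0057  0.0111] mid [ 0.6328 -0.0005  0.0119] ext [0.0815 0.0832]
tray ray [0.5801 0.3361] n 221 mean [0.5834 0.3298 0.022 ] mid [0.5814 0.3379 0.0234] ext [0.1519 0.1295]
tub ray [ 0.5803 -0.3645] n 495 mean [ 0.5873 -0.3485  0.0437] mid [ 0.5839 -0.3594  0.0439] ext [0.1269 0.1095]
marker ray [ 0.4609 -0.0068] n 193 mean [ 0.4603 -0.0127  0.0112] mid [ 0.4603 -0.0066  0.0102] ext [0.0155 0.1208]
cup ray [ 0.6904 -0.1657] n 255 mean [ 0.6958 -0.1702  0.041 ] mid [ 0.6965 -0.1681  0.0408] ext [0.0392 0.0405]
jar ray [0.708  0.1781] n 89 mean [0.709  0.1793 0.0436] mid [0.71   0.1799 0.0436] ext [0.0324 0.0348]
```

View pics/crop_top.png

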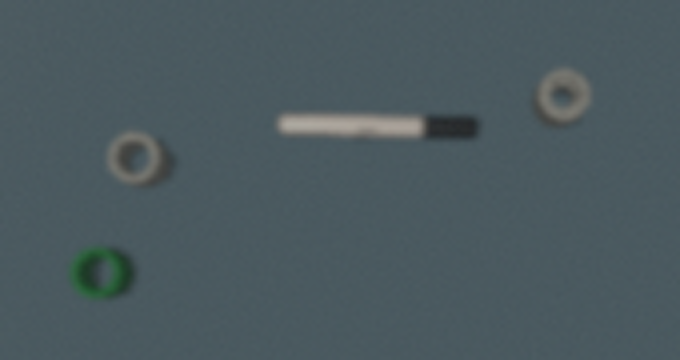

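The crop confirms it: the two grey rings are the sleeves, and the green one at lower left is to be left alone. I'll go above the left sleeve first.

```bash
python3 -m handwheel '[0.04,-0.1,-0.03,0,0,0.06, 0.072,-0.212,-0.053,0,0,0, 0.072,-0.212,-0.053,0,0,0, 0.072,-0.212,-0.053,0,0,0, 0.072,-0.212,-0.053,0,0,0]' 1 40 >/dev/null
python3 -m handwheel '[0.072,-0.212,-0.053,0,0,0, 0.072,-0.212,-0.053,0,0,0, 0.072,-0.212,-0.053,0,0,0, 0.072,-0.212,-0.053,0,0,0, 0.072,-0.212,-0.053,0,0,0]' >/dev/null
python3 -m handwheel '[0.072,-0.212,-0.053,0,0,0, 0.072,-0.212,-0.053,0,0,0, 0.072,-0.212,-0.053,0,0,0, 0.072,-0.212,-0.053,0,0,0, 0.072,-0.212,-0.053,0,0,0]' >/dev/null
python3 -m handwheel '[0.02,-0.1,-0.01,0,0,0, 0,0,0,0,0,0, 0,0,0,0,0,0]'
python3 -c "
from h import *
p,d=shot('side','side1'); cv2.imwrite('pics/side1c.png',cv2.resize(p[60:260,120:320],None,fx=3,fy=3,interpolation=cv2.INTER_CUBIC))"
```

```text
time: 1.6
eef_pos: [0.4382, 0.1393, 0.1326]
tcp_rot: [0.166, 0.986, 0.0, -0.001]
contact_force: [0.9, -0.2, -0.1]
opening: 0.999
finger_force: 0.0
```

View pics/side1c.png

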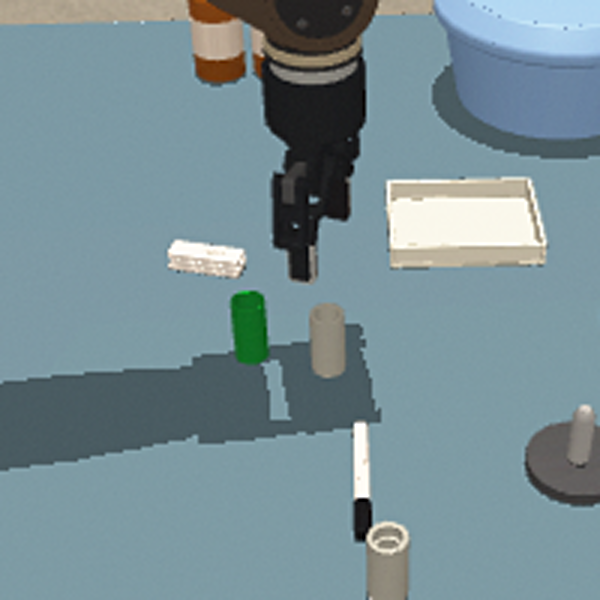

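Picture: the gripper is above the grey sleeve (crop 328,340) and clear of the green one. Next I descend and grip.

```bash
python3 -m handwheel '[0.012,-0.009,-0.05,0,0,0, 0,0,-0.16,0,0,0, 0,0,-0.16,0,0,0, 0,0,-0.16,0,0,0, 0,0,-0.087,0,0,0]' >/dev/null
python3 -m handwheel '[0,0,0,0,0,0, 0,0,0,0,0,0]'
python3 -m handwheel '[0,0,0,0,0,0, 0,0,0,0,0,0, 0,0,0,0,0,0, 0,0,0,0,0,0, 0,0,0,0,0,0]' 0 40
python3 -m handwheel '[0,0,0,0,0,0, 0,0,0,0,0,0, 0,0,0,0,0,0]'
```

```text
time: 2.23
eef_pos: [0.4393, 0.1393, 0.0397]
tcp_rot: [0.164, 0.987, -0.0, -0.001]
contact_force: [-0.3, -0.0, 0.6]
opening: 1.003
finger_force: 0.0
time: 2.65
eef_pos: [0.4408, 0.1385, 0.0413]
tcp_rot: [0.165, 0.986, 0.0, 0.001]
contact_force: [0.1, 0.9, 2.2]
opening: 0.329
finger_force: 39.2
time: 2.9
eef_pos: [0.4408, 0.1385, 0.0413]
tcp_rot: [0.165, 0.986, 0.0, 0.001]
contact_force: [-0.6, 0.8, 6.0]
opening: 0.326
finger_force: 39.6
```

```bash
python3 -m handwheel '[0,0,0.1,0,0,0, 0,0,0.2,0,0,0, 0,0,0.2,0,0,0, 0,0,0.067,0,0,0]' >/dev/null
python3 -m handwheel '[0.08,-0.057,0,0,0,0, 0.16,-0.114,0,0,0,0, 0.16,-0.114,0,0,0,0, 0.16,-0.114,0,0,0,0, 0.16,-0.114,0,0,0,0]' >/dev/null
python3 -m handwheel '[0.16,-0.114,0,0,0,0, 0.16,-0.114,0,0,0,0, 0.16,-0.114,0,0,0,0, 0.08,-0.057,0,0,0,0, 0.007,-0.006,0,0,0,0]' >/dev/null
python3 -m handwheel '[0,0,0,0,0,0, 0,0,0,0,0,0, 0,0,0,0,0,0]'
python3 -c "
from h import *
a,_=shot('top','top2');p,d=shot('side','side2')
print(proj('side',[.633,.001,.064]),proj('top',[.633,.001,.064]))
cv2.imwrite('pics/c2.png',cv2.resize(np.hstack([p[130:240,260:370],a[80:190,205:315]]),None,fx=3.6,fy=3.6,interpolation=cv2.INTER_CUBIC))"
```

```text
time: 4.32
eef_pos: [0.6319, 0.0014, 0.1242]
tcp_rot: [0.164, 0.986, 0.0, -0.001]
contact_force: [0.1, 0.5, 0.4]
opening: 0.329
finger_force: 39.5
(np.float64(314.3872815259826), np.float64(195.49680463803108)) (np.float64(260.6867417771494), np.float64(136.99942155264097))
```

View pics/c2.png

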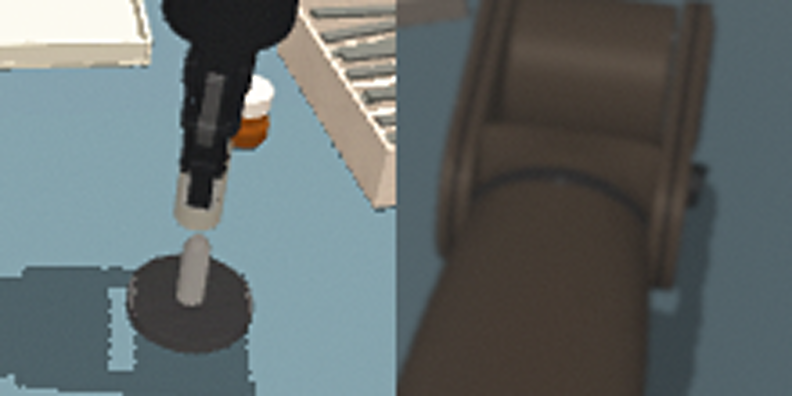

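Picture: the sleeve (crop 200,205) hangs above the pin (crop 195,270), and the arm hides the top view. I'll measure the offset using depth in the side frame.

```bash
cat >> h.py <<'E'
from scipy.optimize import least_squares
def base(n,f):
    p=cv2.imread(f'pics/{f}.png'); P=cloud(n,np.load(f'pics/{f}.npy'))
    m=(abs(P[...,2]-.012)<.004)&(np.hypot(P[...,0]-.633,P[...,1]-.001)<.05)&(p.max(-1)<105)
    m=cv2.morphologyEx(m.astype(np.uint8),cv2.MORPH_OPEN,np.ones((3,3)))
    c=max(cv2.findContours(m,cv2.RETR_EXTERNAL,cv2.CHAIN_APPROX_NONE)[0],key=cv2.contourArea)
    (u,v),ax,_=cv2.fitEllipse(c); return ray(n,u,v,.012)[:2],ax
def cyl(f,z0,z1,x,y,r,R=.03):
    "fixed-radius vertical cylinder axis fitted to side depth points"
    P=cloud('side',np.load(f'pics/{f}.npy')); q=P[(P[...,2]>z0)&(P[...,2]<z1)&(np.hypot(P[...,0]-x,P[...,1]-y)<R)]
    s=least_squares(lambda c:np.hypot(q[:,0]-c[0],q[:,1]-c[1])-r,[x,y],loss='soft_l1',f_scale=.001)
    return s.x,len(q),(q[:,0].max()+q[:,0].min())/2,np.ptp(q[:,0])
E
python3 - <<'E'
from h import *
for n,f in(('top','top0'),('side','side0'),('side','side2')): print(f,base(n,f))
print('pin',cyl('side0',.02,.054,.633,-.001,.009),cyl('side2',.02,.054,.633,-.001,.009))
print('held',cyl('side2',.083,.102,.632,.001,.015))
print('L0',cyl('side0',.008,.055,.44,.137,.015)); print('R0',cyl('side0',.008,.055,.473,-.115,.015))
P=cloud('side',np.load('pics/side2.npy'));q=P[(np.hypot(P[...,0]-.632,P[...,1])<.02)&(P[...,2]>.07)];print('bottom z',q[:,2].min())
E
```

```text
top0 (array([ 6.34130761e-01, -2.74167700e-04]), (30.147632598876953, 30.403888702392578))
side0 (array([ 0.63202988, -0.00578611]), (22.406877517700195, 34.65625762939453))
side2 (array([ 0.63198922, -0.00514996]), (22.75145149230957, 33.69645309448242))
pin (array([0.6333534 , 0.00117313]), 81, np.float64(0.6324571552451655), np.float64(0.017085174013461657)) (array([0.63359443, 0.00113262]), 84, np.float64(0.6327161408038358), np.float64(0.01677540226503138))
held (array([0.63085672, 0.00126271]), 71, np.float64(0.6302063389370542), np.float64(0.028231678920048964))
L0 (array([0.43956378, 0.13881073]), 188, np.float64(0.4392383152733671), np.float64(0.0289006796391989))
R0 (array([ 0.47318752, -0.11411384]), 244, np.float64(0.47234151040311007), np.float64(0.027513964941024427))
bottom z 0.0817503452141029
```

```bash
python3 -m handwheel '[0.017,0,0,0,0,0, 0,0,-0.05,0,0,0, 0,0,-0.05,0,0,0, 0,0,-0.05,0,0,0, 0,0,0,0,0,0]'
python3 -m handwheel '[0,0,-0.03,0,0,0, 0,0,-0.03,0,0,0, 0,0,-0.03,0,0,0, 0,0,0,0,0,0]'
```

```text
time: 4.83
eef_pos: [0.6341, 0.0011, 0.1001]
tcp_rot: [0.164, 0.986, -0.0, -0.002]
contact_force: [-0.4, 1.0, -1.1]
opening: 0.332
finger_force: 39.5
time: 5.17
eef_pos: [0.6351, 0.0008, 0.0882]
tcp_rot: [0.165, 0.986, -0.0, -0.001]
contact_force: [-1.3, -0.7, -1.0]
opening: 0.327
finger_force: 39.5
```

```bash
python3 -m handwheel '[0,0,-0.025,0,0,0, 0,0,-0.025,0,0,0, 0,0,-0.025,0,0,0, 0,0,0,0,0,0]'

```

```text
time: 5.5
eef_pos: [0.6352, 0.0008, 0.0772]
tcp_rot: [0.165, 0.986, -0.0, -0.001]
contact_force: [-1.0, 0.1, -0.8]
opening: 0.328
finger_force: 39.5
```

```bash
python3 -m handwheel '[0,0,-0.025,0,0,0, 0,0,-0.025,0,0,0, 0,0,-0.025,0,0,0, 0,0,0,0,0,0]'
python3 -m handwheel '[0,0,-0.02,0,0,0, 0,0,-0.02,0,0,0, 0,0,0,0,0,0]'
```

```text
time: 5.83
eef_pos: [0.6351, 0.0008, 0.0659]
tcp_rot: [0.165, 0.986, -0.0, -0.001]
contact_force: [0.1, -0.2, -0.5]
opening: 0.329
finger_force: 39.5
time: 6.08
eef_pos: [0.6354, 0.0008, 0.0603]
tcp_rot: [0.165, 0.986, -0.0, -0.001]
contact_force: [-0.5, 0.3, -0.9]
opening: 0.327
finger_force: 39.5
```

It is past the sticking height without resistance. Now the last few millimetres to the base.

```bash
python3 -m handwheel '[0,0,-0.02,0,0,0, 0,0,-0.015,0,0,0, 0,0,0,0,0,0]'
python3 -m handwheel '[0,0,-0.01,0,0,0, 0,0,0,0,0,0, 0,0,0,0,0,0]'
```

```text
time: 6.33
eef_pos: [0.6354, 0.0008, 0.0551]
tcp_rot: [0.165, 0.986, -0.0, -0.001]
contact_force: [0.5, 0.1, -0.6]
opening: 0.333
finger_force: 39.5
time: 6.58
eef_pos: [0.6358, 0.0007, 0.0543]
tcp_rot: [0.165, 0.986, -0.0, 0.0]
contact_force: [-0.8, 0.7, -1.2]
opening: 0.33
finger_force: 39.5
```

```bash
python3 -m handwheel '[0,0,-0.01,0,0,0, 0,0,0,0,0,0, 0,0,0,0,0,0]'
python3 -m handwheel '[0,0,-0.01,0,0,0, 0,0,0,0,0,0, 0,0,0,0,0,0]'
python3 -c "
from h import *
p,d=shot('side','side3')
P=cloud('side',d);q=P[(np.hypot(P[...,0]-.634,P[...,1])<.017)&(P[...,2]>.005)&(p.min(-1)>110)];print(np.sort(q[:,2])[:5],ctrl.get_state()['contact_force'])
cv2.imwrite('pics/c3.png',cv2.resize(p[130:240,260:370],None,fx=4,fy=4,interpolation=cv2.INTER_CUBIC))"
```

```text
time: 6.83
eef_pos: [0.6361, 0.0007, 0.0534]
tcp_rot: [0.165, 0.986, -0.0, 0.0]
contact_force: [-1.4, 0.3, 3.0]
opening: 0.332
finger_force: 39.7
time: 7.08
eef_pos: [0.6362, 0.0007, 0.0533]
tcp_rot: [0.164, 0.986, -0.0, 0.0]
contact_force: [-4.6, 1.0, 8.9]
opening: 0.33
finger_force: 40.6
[0.01044288 0.01228507 0.0125807  0.01272647 0.01327156] [-4.75890121  0.80562408  9.26064998]
```

View pics/c3.png

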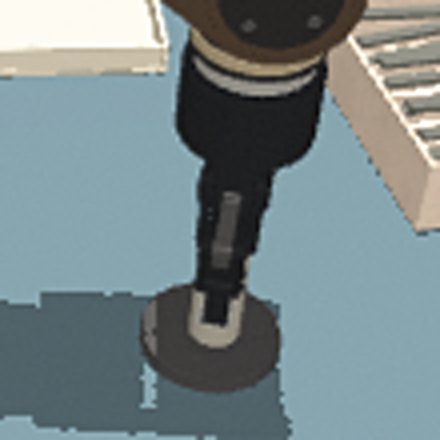

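Picture: the sleeve's lower rim (crop 215,345) rests on the base disc, and the vertical force has risen to 9 N. This sleeve is good. I'll hold, then take it off and carry it to the tray.

```bash
python3 -m handwheel '[0,0,0,0,0,0, 0,0,0,0,0,0, 0,0,0,0,0,0, 0,0,0,0,0,0, 0,0,0,0,0,0]' >/dev/null
python3 -m handwheel '[0,0,0.03,0,0,0, 0,0,0.1,0,0,0, 0,0,0.1,0,0,0, 0,0,0.1,0,0,0, 0,0,0.1,0,0,0]'>/dev/null
python3 -m handwheel '[0,0,0.1,0,0,0, -0.013,0.08,0,0,0,0, -0.03,0.2,0,0,0,0, -0.03,0.2,0,0,0,0, -0.03,0.2,0,0,0,0]'
python3 -m handwheel '[-0.03,0.2,0,0,0,0, -0.03,0.2,0,0,0,0, -0.03,0.2,0,0,0,0, -0.03,0.2,0,0,0,0, -0.03,0.2,0,0,0,0]'>/dev/null
python3 -m handwheel '[-0.03,0.2,0,0,0,0, -0.03,0.2,0,0,0,0, -0.03,0.173,0,0,0,0, 0,0,0,0,0,0, 0,0,0,0,0,0]'
```

```text
time: 8.38
eef_pos: [0.6195, 0.1043, 0.1303]
tcp_rot: [0.165, 0.986, 0.0, -0.0]
contact_force: [0.0, -0.4, -0.3]
opening: 0.332
finger_force: 39.5
time: 9.22
eef_pos: [0.5829, 0.3405, 0.13]
tcp_rot: [0.163, 0.987, -0.0, -0.0]
contact_force: [0.1, -0.3, 0.8]
opening: 0.333
finger_force: 39.6
```

```bash
python3 -m handwheel '[0,0,-0.12,0,0,0, 0,0,-0.18,0,0,0, 0,0,-0.16,0,0,0, 0,0,-0.06,0,0,0, 0,0,0,0,0,0]'
python3 -m handwheel '[0,0,-0.02,0,0,0, 0,0,-0.01,0,0,0, 0,0,0,0,0,0, 0,0,0,0,0,0]'
```

```text
time: 9.63
eef_pos: [0.582, 0.3368, 0.0488]
tcp_rot: [0.165, 0.986, -0.002, -0.003]
contact_force: [-0.6, 0.0, -0.3]
opening: 0.329
finger_force: 39.6
time: 9.97
eef_pos: [0.5853, 0.339, 0.0499]
tcp_rot: [0.165, 0.986, 0.001, 0.001]
contact_force: [0.0, 0.1, -0.8]
opening: 0.327
finger_force: 39.6
```

```bash
python3 -m handwheel '[0,0,-0.015,0,0,0, 0,0,0,0,0,0, 0,0,0,0,0,0]'
python3 -m handwheel '[0,0,-0.01,0,0,0, 0,0,0,0,0,0, 0,0,0,0,0,0]'

```

```text
time: 10.22
eef_pos: [0.5843, 0.3388, 0.0462]
tcp_rot: [0.165, 0.986, 0.0, 0.0]
contact_force: [-0.4, -0.4, -0.6]
opening: 0.328
finger_force: 39.6
time: 10.47
eef_pos: [0.5846, 0.3389, 0.0454]
tcp_rot: [0.164, 0.986, 0.0, 0.0]
contact_force: [-0.9, 0.2, 3.9]
opening: 0.334
finger_force: 39.9
```

```bash
python3 -m handwheel '[0,0,0,0,0,0, 0,0,0,0,0,0, 0,0,0,0,0,0, 0,0,0,0,0,0]' 0.6
python3 -m handwheel '[0,0,0.1,0,0,0, 0,0,0.2,0,0,0, 0,0,0.2,0,0,0, 0,0,0.15,0,0,0, -0.02,-0.1,0,0,0,0]' >/dev/null
python3 -m handwheel '[-0.05,-0.205,0,0,0,0, -0.05,-0.205,0,0,0,0, -0.05,-0.205,0,0,0,0, -0.05,-0.205,0,0,0,0, -0.05,-0.205,0,0,0,0]' >/dev/null
python3 -m handwheel '[-0.05,-0.205,0,0,0,0, -0.05,-0.205,0,0,0,0, -0.05,-0.205,0,0,0,0, -0.05,-0.205,0,0,0,0, -0.05,-0.205,0,0,0,0]' >/dev/null
python3 -m handwheel '[-0.05,-0.205,0,0,0,0, -0.05,-0.205,0,0,0,0, -0.05,-0.205,0,0,0,0, -0.05,-0.205,0,0,0,0, -0.013,-0.05,0,0,0,0]' >/dev/null
python3 -m handwheel '[0,0,0,0,0,0, 0,0,0,0,0,0]'
python3 - <<'E'
from h import *
p,d=shot('side','side4'); print('R',cyl('side4',.008,.04,.473,-.114,.015))
cv2.imwrite('pics/c4.png',cv2.resize(p[100:280,160:320],None,fx=3.3,fy=3.3,interpolation=cv2.INTER_CUBIC))
E
```

```text
time: 10.8
eef_pos: [0.5841, 0.3386, 0.044]
tcp_rot: [0.165, 0.986, -0.0, -0.0]
contact_force: [0.8, 1.0, -0.9]
opening: 0.599
finger_force: 0.0
time: 12.63
eef_pos: [0.4745, -0.1142, 0.1427]
tcp_rot: [0.165, 0.986, 0.0, 0.0]
contact_force: [-0.2, 0.8, -0.0]
opening: 0.602
finger_force: 0.0
R (array([ 0.47331482, -0.1138449 ]), 138, np.float64(0.47239579629411377), np.float64(0.0276610612369263))
```

View pics/c4.png

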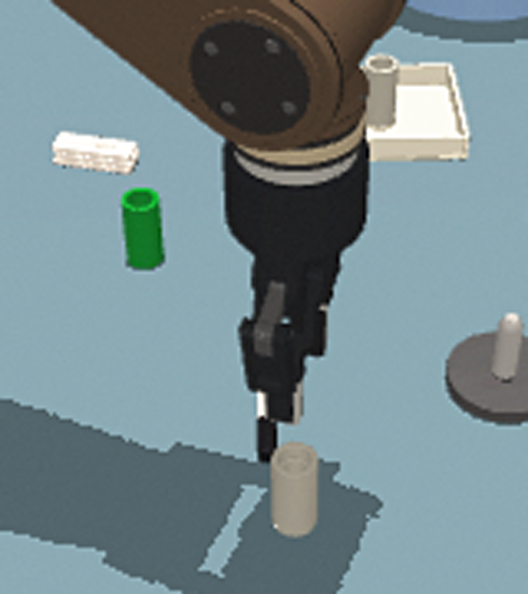

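Picture: the first sleeve stands upright in the tray (crop 381,90). The gripper is over the second grey sleeve (crop 295,490). Descend and grip.

```bash
python3 -m handwheel '[-0.008,0,-0.1,0,0,0, 0,0,-0.17,0,0,0, 0,0,-0.17,0,0,0, 0,0,-0.16,0,0,0, 0,0,-0.08,0,0,0]' >/dev/null
python3 -m handwheel '[0,0,0,0,0,0, 0,0,0,0,0,0]'
python3 -m handwheel '[0,0,0,0,0,0, 0,0,0,0,0,0, 0,0,0,0,0,0, 0,0,0,0,0,0, 0,0,0,0,0,0]' 0 40
python3 -m handwheel '[0,0,0.1,0,0,0, 0,0,0.2,0,0,0, 0,0,0.2,0,0,0, 0,0,0.067,0,0,0]' 
```

```text
time: 13.27
eef_pos: [0.473, -0.1129, 0.0396]
tcp_rot: [0.164, 0.987, 0.0, -0.001]
contact_force: [0.7, 0.2, 1.0]
opening: 0.598
finger_force: 0.0
time: 13.68
eef_pos: [0.4745, -0.1146, 0.0416]
tcp_rot: [0.165, 0.986, -0.0, 0.002]
contact_force: [0.1, 1.8, 6.2]
opening: 0.338
finger_force: 39.9
time: 14.02
eef_pos: [0.4752, -0.1154, 0.1293]
tcp_rot: [0.165, 0.986, -0.001, 0.003]
contact_force: [0.6, -0.3, 0.5]
opening: 0.341
finger_force: 39.6
```

```bash
python3 -m handwheel '[0.077,0.048,0,0,0,0, 0.15,0.11,0,0,0,0, 0.15,0.11,0,0,0,0, 0.15,0.11,0,0,0,0, 0.15,0.11,0,0,0,0]' >/dev/null
python3 -m handwheel '[0.15,0.11,0,0,0,0, 0.15,0.11,0,0,0,0, 0.1,0.06,0,0,0,0, 0,0,0,0,0,0, 0,0,0,0,0,0]' >/dev/null
python3 -m handwheel '[0,0,0,0,0,0, 0,0,0,0,0,0]'
python3 - <<'E'
from h import *
p,d=shot('side','side5')
print('pin',cyl('side5',.02,.054,.633,-.001,.009)); print('held',cyl('side5',.083,.102,.632,.001,.015))
P=cloud('side',d);q=P[(np.hypot(P[...,0]-.632,P[...,1])<.02)&(P[...,2]>.07)];print('bottom z',q[:,2].min())
E
```

```text
time: 15.02
eef_pos: [0.6335, 0.0006, 0.1239]
tcp_rot: [0.165, 0.986, -0.0, -0.001]
contact_force: [0.9, -0.7, 0.9]
opening: 0.34
finger_force: 39.6
pin (array([0.63370234, 0.0012731 ]), 79, np.float64(0.6329561388129707), np.float64(0.016981465518272176))
held (array([6.31770135e-01, 5.09249672e-04]), 68, np.float64(0.6310197529794077), np.float64(0.028702341007246113))
bottom z 0.08003920084075376
```

```bash
python3 -m handwheel '[0.013,0.005,0,0,0,0, 0,0,-0.05,0,0,0, 0,0,-0.05,0,0,0, 0,0,-0.05,0,0,0, 0,0,0,0,0,0]'
python3 -m handwheel '[0,0,-0.03,0,0,0, 0,0,-0.03,0,0,0, 0,0,-0.01,0,0,0, 0,0,0,0,0,0]'
python3 -m handwheel '[0,0,-0.02,0,0,0, 0,0,-0.01,0,0,0, 0,0,0,0,0,0]'
```

```text
time: 15.48
eef_pos: [0.6349, 0.0018, 0.0997]
tcp_rot: [0.165, 0.986, -0.0, -0.002]
contact_force: [-0.3, 0.4, -0.7]
opening: 0.338
finger_force: 39.6
time: 15.82
eef_pos: [0.6363, 0.0017, 0.0914]
tcp_rot: [0.165, 0.986, 0.0, -0.001]
contact_force: [-0.2, -0.2, -0.6]
opening: 0.337
finger_force: 39.6
time: 16.07
eef_pos: [0.6365, 0.0017, 0.0872]
tcp_rot: [0.165, 0.986, 0.0, -0.0]
contact_force: [-0.4, -0.1, 0.3]
opening: 0.337
finger_force: 39.6
```

```bash
python3 -m handwheel '[0,0,-0.015,0,0,0, 0,0,0,0,0,0, 0,0,0,0,0,0]'
```

```text
time: 16.32
eef_pos: [0.6367, 0.0017, 0.0852]
tcp_rot: [0.165, 0.986, 0.0, 0.0]
contact_force: [-0.2, -0.4, -0.2]
opening: 0.339
finger_force: 39.6
```

```bash
python3 -m handwheel '[0,0,-0.015,0,0,0, 0,0,0,0,0,0, 0,0,0,0,0,0]'
python3 -m handwheel '[0,0,-0.015,0,0,0, 0,0,0,0,0,0, 0,0,0,0,0,0]'
```

```text
time: 16.57
eef_pos: [0.6367, 0.0017, 0.0829]
tcp_rot: [0.165, 0.986, 0.0, 0.0]
contact_force: [-0.2, 0.1, -1.1]
opening: 0.338
finger_force: 39.6
time: 16.82
eef_pos: [0.6363, 0.0016, 0.0809]
tcp_rot: [0.164, 0.986, -0.0, -0.001]
contact_force: [-2.3, -1.0, 2.2]
opening: 0.341
finger_force: 39.9
```

```bash
python3 -m handwheel '[0,0,-0.01,0,0,0, 0,0,0,0,0,0, 0,0,0,0,0,0]'
```

```text
time: 17.07
eef_pos: [0.6364, 0.0016, 0.0805]
tcp_rot: [0.164, 0.986, -0.0, -0.001]
contact_force: [-4.2, -0.2, 6.9]
opening: 0.344
finger_force: 40.3
```

It stops with the lower end about 27 mm above the seat. One more nudge to confirm, then a hold and a picture.

```bash
python3 -m handwheel '[0,0,-0.01,0,0,0, 0,0,0,0,0,0, 0,0,0,0,0,0, 0,0,0,0,0,0, 0,0,0,0,0,0]'
python3 -m handwheel '[0,0,0,0,0,0, 0,0,0,0,0,0, 0,0,0,0,0,0]'
python3 - <<'E'
from h import *
p,d=shot('side','side6')
cv2.imwrite('pics/c6.png',cv2.resize(p[130:240,260:370],None,fx=4,fy=4,interpolation=cv2.INTER_CUBIC))
print('held',cyl('side6',.042,.062,.634,.001,.015))
E
```

```text
time: 17.48
eef_pos: [0.6365, 0.0016, 0.0801]
tcp_rot: [0.164, 0.986, -0.0, -0.001]
contact_force: [-6.7, -0.1, 10.6]
opening: 0.337
finger_force: 40.7
time: 17.73
eef_pos: [0.6365, 0.0016, 0.0801]
tcp_rot: [0.164, 0.986, -0.0, -0.001]
contact_force: [-6.7, -0.1, 12.6]
opening: 0.338
finger_force: 40.7
held (array([0.63462609, 0.00143551]), 55, np.float64(0.6342173665197272), np.float64(0.0294733565699008))
```

View pics/c6.png

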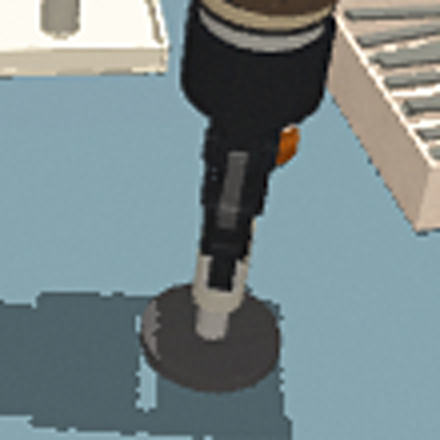

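Picture: the sleeve's lower rim (crop 217,300) sits well above the base with bare pin showing below it, so it sticks. It goes in the tub.

```bash
python3 -m handwheel '[0,0,0.05,0,0,0, 0,0,0.1,0,0,0, 0,0,0.1,0,0,0, 0,0,0.1,0,0,0, -0.017,-0.05,0,0,0,0]' >/dev/null
python3 -m handwheel '[-0.03,-0.2,0,0,0,0, -0.03,-0.2,0,0,0,0, -0.03,-0.2,0,0,0,0, -0.03,-0.2,0,0,0,0, -0.03,-0.2,0,0,0,0]' >/dev/null
python3 -m handwheel '[-0.03,-0.2,0,0,0,0, -0.03,-0.2,0,0,0,0, -0.03,-0.2,0,0,0,0, -0.03,-0.2,0,0,0,0, -0.03,-0.2,0,0,0,0]' >/dev/null
python3 -m handwheel '[-0.01,-0.2,0,0,0,0, -0.01,-0.2,0,0,0,0, 0,0,0,0,0,0, 0,0,0,0,0,0]'
python3 -m handwheel '[0,0,-0.12,0,0,0, 0,0,-0.16,0,0,0, 0,0,-0.14,0,0,0, 0,0,-0.06,0,0,0, 0,0,0,0,0,0]' >/dev/null
python3 -m handwheel '[0,0,0,0,0,0, 0,0,0,0,0,0]'
```

```text
time: 19.37
eef_pos: [0.5852, -0.3677, 0.1291]
tcp_rot: [0.166, 0.986, 0.0, -0.0]
contact_force: [0.2, 0.2, 0.0]
opening: 0.341
finger_force: 39.7
time: 19.95
eef_pos: [0.5871, -0.366, 0.0599]
tcp_rot: [0.164, 0.986, -0.001, 0.001]
contact_force: [0.5, -0.4, 0.1]
opening: 0.341
finger_force: 39.7
```

```bash
python3 -m handwheel '[0,0,-0.04,0,0,0, 0,0,-0.03,0,0,0, 0,0,0,0,0,0, 0,0,0,0,0,0]'
python3 -m handwheel '[0,0,-0.015,0,0,0, 0,0,0,0,0,0, 0,0,0,0,0,0]'
```

```text
time: 20.28
eef_pos: [0.586, -0.3657, 0.0476]
tcp_rot: [0.165, 0.986, 0.0, -0.0]
contact_force: [0.5, 0.1, -1.8]
opening: 0.34
finger_force: 39.7
time: 20.53
eef_pos: [0.5865, -0.3662, 0.0467]
tcp_rot: [0.165, 0.986, -0.0, 0.0]
contact_force: [-0.6, 0.4, 4.2]
opening: 0.339
finger_force: 40.0
```

Touching the floor; release, rise and look.

```bash
python3 -m handwheel '[0,0,0,0,0,0, 0,0,0,0,0,0, 0,0,0,0,0,0, 0,0,0,0,0,0]' 0.6
python3 -m handwheel '[0,0,0.1,0,0,0, 0,0,0.2,0,0,0, 0,0,0.2,0,0,0, 0,0,0.2,0,0,0, 0,0,0.2,0,0,0]' >/dev/null
python3 -m handwheel '[-0.2,0.1,0.1,0,0,0, -0.2,0.1,0.1,0,0,0, -0.1,0.2,0,0,0,0, -0.1,0.2,0,0,0,0, 0,0,0,0,0,0]' >/dev/null
python3 -m handwheel '[0,0.2,0,0,0,0, 0,0.2,0,0,0,0, 0,0.2,0,0,0,0, 0,0,0,0,0,0, 0,0,0,0,0,0]'
python3 -c "
from h import *
a,_=shot('top','top7');p,_=shot('side','side7')
cv2.imwrite('pics/c7.png',cv2.resize(np.hstack([p,a]),(800,300),interpolation=cv2.INTER_AREA))"
```

```text
time: 20.87
eef_pos: [0.5859, -0.3657, 0.0451]
tcp_rot: [0.165, 0.986, 0.0, -0.0]
contact_force: [0.5, -0.4, 0.5]
opening: 0.599
finger_force: 0.0
time: 22.12
eef_pos: [0.4965, -0.185, 0.2116]
tcp_rot: [0.163, 0.987, -0.0, 0.001]
contact_force: [0.7, 0.5, 0.5]
opening: 0.601
finger_force: 0.0
```

View pics/c7.png

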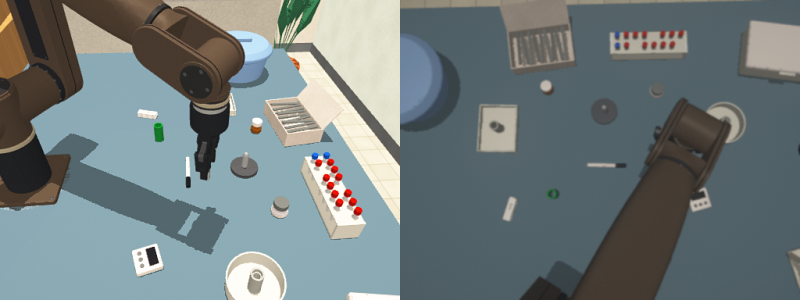

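Picture: one sleeve stands in the tub (side view 257,278) and the other in the tray (top view 497,127). The other things are where they were and the arm is clear.

```bash
python3 -c "
from plant import ctrl
print(ctrl.sign_off())"
```

```text
the job is handed in; nothing more can be done
None
```

Both sleeves are checked and sorted, and the job is handed in at about 22 s: the left sleeve went fully down to the base and stands in the tray, and the right one stuck about 27 mm above the seat and is in the tub.

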